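# Mount a carved cow in the bench work holder

### The arm

A 6-joint arm with a two-finger parallel gripper is mounted at the origin on the work surface. World frame = base frame: x ahead of the robot, y to its left, z up, the work surface at z = 0. Lengths are in mm, angles in rad, forces in N, time in s.
With the tool pointing down it reaches from about 275 to 750 mm from the base axis. Payload 10.2 kg.
Tool frame: the origin (TCP) lies between the finger pads; the fingertips stand 25 mm ahead of it and the grasp point (between the pads) lies 6 mm ahead of it; z points along the fingers, y is the line along which they close (so a half turn about z gives the same grasp; the last joint's range is limited). The gripper opens to 85 mm and grips with 20 to 120 N. Pads are 22 mm wide; open, the fingers measure 114 mm over their backs; the gripper's body (76 mm by 85 mm) begins 54 mm behind the grasp point. The pads swing forward as they close: fully open they stand 13 mm farther back than shut.
Start: joints at [1.008, 0.313, 1.498, -0, 1.331, -0.223], TCP at [174.995, 494.983, 256.294] pointing down, gripper open.
Joint ranges: [-2.94, 2.94], [-0.97, 2.17], [0.19, 2.56], [-1.23, 4.37], [0.02, 3.11], [-2.88, 2.88]. Speed limits (rad/s): [2.39, 2.39, 3.01, 3.14, 3.14, 3.14].

### API

Orientations are given as a unit quaternion [w, x, y, z].
In Python, from rig import ctrl, eyes, finish_job gives the robot as it stands.
- The arm moves only by the tool step_arm, never from a script. Its argument "increments" is a list of rows, each an object of numbers: "dx", "dy", "dz": the shift along the tool's x, y, z in units of 25 mm (1.0 is 25 mm); "wx", "wy", "wz": the turn, a rotation vector about the tool's x, y, z in units of 6 degrees (1.0 is 6 degrees). A call has 1 to 5 rows; each row shifts and turns the commanded pose from where the row before left it, along the tool's axes as they then stand; what a row does not reach is not made up. A row lasts 1/10 s, in which the tool goes at most 50 mm and 8.59 degrees, less where a joint would pass 70% of its speed; a pose out of reach is approached as far as the arm can. A call is refused whole if a number of a shift passes 1 or a number of a turn 1, either way. A call with a gripper value outside its range is refused whole. "fingers" is the finger opening in mm, from 0 to 85.4, set as the call begins (left out, the last holds). The fingers move at their own pace and stop on an object; "squeeze" is the grip in N (left out, the last holds). Time passes only in rows, so rows that do not move let the fingers close. It gives the time, the measured TCP pose, the force, the opening and the grip force at its end, in the units of the state.
- ctrl.sense(): the state, without advancing time (a new reading comes with each control period).
- eyes.capture(name): name is "scene" or "top" or "wrist"; returns a dict with "frame" (420x560x3 uint8, blue, green, red), "fx", "fy", "cx", "cy" (pixels), "R" (3x3) and "t" (3): a world point X has camera coordinates R X + t; the wrist camera has in their place "tool_from_camera" (4x4, takes a point from camera to tool coordinates, whose origin is the TCP and whose axes are the flange's). Camera axes: x right, y down, z forward; pixel columns grow to the right and rows downward; lengths in mm; the calibration is good to about 2 mm. A picture is of the moment at which its call begins: read the wrist's pose just before it. There is no depth.
- finish_job(): hands the job in; it is judged then, once.
Trained networks look in the newest picture that a camera, given by its name, has taken for a name from the list of things; names that differ only in an ending like _2 or _b are one class to them, and where a whole thing is asked for, a point or a joint stands for the part that bears it (a point fixed in the world has none). Each returns a list of dicts, best first, with "p" (0 to 1); they miss things now and then, are a little off and sometimes report something else, mostly with a low value. They report only what shows in the picture. A call takes as long as a camera call. They do not tell look-alikes from the thing itself.
- eyes.cut_out(camera, label): "mask" (420x560 bool, what is visible of it).
- eyes.landmark_of(camera, label): "point" ([x, y, z] in mm, in the coordinates of the camera as it stood for that picture, good to about 4 mm: a listed point, or the origin of a listed thing).
The state is a dict: "time_s": time; "joints": joint angles; "dq": joint speeds; "tau": joint torques, N m; "eef_pos": TCP position; "ee_rot": TCP orientation; "force": force on the tool from outside, world axes, zero at the start; "wrist_torque": the same for the moment, N m; "grip_width": opening from 0.0 (shut) to 1.0 (fully open); "grip_force": force on a finger pad.
Only numpy, scipy, OpenCV 4.12 (cv2) and the standard library are available. Lean on these libraries where they do the work, as an engineer would, in place of code of your own. Each camera call takes 0.05 s, during which the arm holds its last target. There are 200 camera calls.

### The job

First turn and tilt the grey bench holder by its black handle so that its two red lines meet in one straight line and its steel socket points straight up. Then lift the pale, unpainted cow out of its wooden stand and gently lower (do not drop) its tapered spigot fully home into the socket, the base flat on the socket's rim and the cow's head pointing out over the holder's handle. Leave the dark brown bull, the glue bottle and the glass dish where they are.

Things in the scene. Friction and masses are not known exactly. Their poses are not given: they have to be found in the camera images.
- holder: fixed grey disc base, 176 mm diameter, 20 mm high. Origin: centre of its underside, on the vertical swivel axis. A red line lies on it along its own -x, 54 to 86 mm out. On it turns an aluminium turntable (104 mm diameter, top at 32 mm, red line on the handle's side) with two steel cheeks, 88 mm over their bolts, 98 mm high; the tilting socket hangs between them.
- swivel (a joint): turn of the turntable about the vertical axis, rad, positive counter-clockwise seen from above; 0: its red line continues the base's red line, and the handle lies over it, on the base's -x side. Stiff: stays where left (about 0.4 N m). Range -0.9 to 0.9.
- tilt (a joint): tilt of the socket about a level axis (the turntable's y) 85 mm above the bench, straight above the base's centre; 0: socket upright; positive: the socket's mouth leans away from the handle's side and the handle rises. Stiff: stays where left (about 0.55 N m). Range -0.35 to 0.95; no stop at 0.
- socket_mouth (a point): centre of the rim of the steel socket, a tapered cup 47 mm in outer diameter at the rim, 65 mm long, 35 mm above the tilt axis; its z axis points out of the socket, its -x axis to the handle. The hole tapers from about 35 mm diameter at the rim to about 25 mm at its floor, 60 mm deep.
- handle_bar (a point): middle of the black round cross bar of the U-shaped handle, 12 mm in diameter, 78 mm long, along the tilt axis (the socket's y); 95 mm from the socket's axis on its -x side and 15 mm above the tilt axis when upright. The U's two 8 mm side rods are 66 mm apart inside; between bar and socket is 65 mm of free space.
- cow: pale wooden cow, 0.17 kg, base plate 100 x 56 x 12 mm. Origin: centre of the base's underside; x to its head, z up. Trunk 88 long, 44 wide, 44 to 82 mm above the origin, centred; head reaches x = 84 mm, horns 114 mm up. Below the base a tapered spigot 42 mm long, 29 mm diameter at the top, 17 mm at its end. It starts in one of the two wooden stands, spigot in the hole, base on its top.
- cow_nose (a point): the cow's nose, 80 mm ahead of and 80 mm above the cow's origin.
- bull: dark brown painted bull with white horns, same shape and size as the cow, in the other stand; leave it alone. Origin: centre of its base's underside.
- stand_a: dark wooden block 90 x 75 x 60 mm high with a round hole of 41 mm diameter, 50 mm deep, in the middle of its top; fixed; the cow stands in it. Origin: centre of its underside.
- stand_b: the same kind of block, fixed; the bull stands in it.
- glue_bottle: white plastic glue bottle, 56 mm diameter, 150 mm high with its pointed nozzle; leave it alone. Origin: centre of its underside.
- dish: glass dish, 100 mm diameter, 35 mm high; leave it alone. Origin: centre of its underside.
Mind the look-alikes: they are no part of the job. Leave any orange or purple look-alike of the cow alone. Of the things that look like the holder, the largest one is meant.

How it is judged (in metres and radians):
On the way:
1. before the cow goes in, the holder is set: red lines meeting (swivel within 0.14 rad of 0) and socket upright (tilt within 0.09 rad of 0) (value of joint swivel between -0.14 and 0.14 rad and value of joint tilt between -0.09 and 0.09 rad and distance between cow and socket_mouth above 0.06 m), for 0.2 s.
At the end, for the whole second after the job is handed in: Red lines meet within 8 degrees, socket upright within 5; cow released, at rest in the socket: origin within 6 mm of the rim's centre, at most 3 mm above the rim, axis within 0.07 rad of the socket's, nose on the handle side within 28 mm of its centre line (value of joint swivel between -0.14 and 0.14 rad and value of joint tilt between -0.09 and 0.09 rad and distance between cow and socket_mouth below 0.006 m and z of cow in the frame of socket_mouth below 0.003 m and angle between the z axis of cow and the z axis of socket_mouth, either way round below 0.07 rad and x of cow_nose in the frame of socket_mouth below -0.05 m and y of cow_nose in the frame of socket_mouth between -0.028 and 0.028 m and linear speed of cow below 0.02 m/s); the robot touches nothing.
It fails at once if the bull is disturbed (moved more than 20 mm) (distance of bull from where it was at the start of the episode above 0.02 m).
It fails at once if the glue bottle is knocked (moved more than 30 mm or tipped) (distance of glue_bottle from where it was at the start of the episode above 0.03 m or angle between glue_bottle's own z axis and vertical above 0.4 rad).
It fails at once if the glass dish is moved more than 30 mm (distance of dish from where it was at the start of the episode above 0.03 m).
It fails at once if the cow is rammed into the holder (more than 60 N) or dropped into it (faster than 0.6 m/s within 30 mm of its seat) (contact force between cow and holder above 60 N or (distance between cow and socket_mouth below 0.03 m and linear speed of cow above 0.6 m/s)).
It also fails if it takes over 58 s, if anything falls off the work surface, if the arm or the gripper's body presses on something with over 40 N, if the wrist force passes 120 N, or if a joint passes its speed limit or range.

## Working session

There is one attempt and no reset: what is moved stays moved. The work goes in short steps, Python scripts to look and compute and a tool call to move; the robot and the scene stay as the last step left them, time stands still between calls to the robot, and variables do not carry over. Pictures are saved under pics/ and viewed, at most 12 in all, crops included, and the job is handed in when it is done.

Besides the shell and the picture viewer there is one more tool, called after ">>>" by a JSON object that holds its "fn" and its "kwargs". step_arm: Moves the arm, as the interface text tells. Its arguments: {"type":"object","properties":{"increments":{"type":"array"},"fingers":{"type":"number"},"squeeze":{"type":"number"}},"required":["increments"]}

```bash
ls; mkdir -p pics; cat > h.py <<'E'
import numpy as np, cv2
from rig import ctrl, eyes, finish_job
from scipy.spatial.transform import Rotation as Ro
def rot(q): return Ro.from_quat([q[1],q[2],q[3],q[0]]).as_matrix()
def cap(n):
    s=ctrl.sense(); c=eyes.capture(n)
    if n=="wrist":
        T=np.array(c["tool_from_camera"]); R=rot(s["ee_rot"])
        c["Rw"]=R@T[:3,:3]; c["tw"]=R@T[:3,3]+np.array(s["eef_pos"])
    else:
        R=np.array(c["R"]); c["Rw"]=R.T; c["tw"]=-R.T@np.array(c["t"])
    return c
def lm(n,c,l,pmin=0.2):
    return [(round(d["p"],2),np.round(c["Rw"]@np.array(d["point"])+c["tw"],1)) for d in eyes.landmark_of(n,l) if d["p"]>pmin]
def proj(c,X):
    p=c["Rw"].T@(np.array(X,float)-c["tw"]); return np.array([c["fx"]*p[0]/p[2]+c["cx"],c["fy"]*p[1]/p[2]+c["cy"]])
E
python3 - <<'E'
from h import *
s=ctrl.sense(); print(s)
for n in ("scene","top"):
    c=cap(n); cv2.imwrite(f"pics/{n}0.png",c["frame"]); print(n,c["tw"].round(),c["fx"])
    for l in ("holder","socket_mouth","handle_bar","cow","cow_nose","bull","stand_a","glue_bottle","dish"):
        print(l,lm(n,c,l))
E
```

```text
pics
{'time_s': 0.0, 'joints': array([ 1.00759797e+00,  3.13449226e-01,  1.49843085e+00, -3.23917468e-05,
        1.33099827e+00, -2.23405292e-01]), 'dq': array([ 0.00151081,  0.00074858,  0.00050054, -0.00102282,  0.0015298 ,
        0.00033207]), 'tau': array([ 4.69737079e-04, -4.12266004e+01, -2.59748268e+01, -1.18345897e-04,
        4.03627098e-03, -2.30954191e-05]), 'eef_pos': array([174.8764959 , 494.78032585, 255.73779784]), 'ee_rot': array([-2.31834815e-04,  1.69076535e-01,  9.85602715e-01, -5.99790631e-04]), 'force': array([-0.16082672, -0.65852063, -0.24266598]), 'wrist_torque': array([-0.03453846, -0.0171411 ,  0.05529375]), 'grip_force': 0.0, 'grip_width': 1.0002938701472435}
scene [1108. -468.  976.] 381.21122461552613
holder [(0.93, array([375. , 318.7,   2.1])), (0.73, array([370.6, 104.3,  -4.2])), (0.68, array([573.4, 210.9,   2.1]))]
socket_mouth [(0.83, array([592.2, 212.4, 117.2])), (0.75, array([377.1, 102. ,  87.4])), (0.74, array([376.1, 319.1,  91.3]))]
handle_bar [(0.95, array([501.6, 198.8, 145. ])), (0.82, array([303.6, 120.3,  78.9])), (0.56, array([307.8,
[... 873 characters left out ...]
2, array([379.3, 321.7,  93. ]))]
handle_bar [(0.87, array([308.4, 123. ,  72.5])), (0.82, array([504.6, 199.9, 150.2])), (0.81, array([308.9, 332.8,  76.5]))]
cow [(0.97, array([ 299.6, -245.3,   30.7])), (0.74, array([499.3, -75.8,  59.6])), (0.63, array([ 502. , -351.2,   57. ])), (0.61, array([ 586.9, -546.6,   27.9]))]
cow_nose [(0.84, array([ 641.2, -443.3,   21. ])), (0.73, array([ 420.5, -328.3,  141. ])), (0.58, array([ 396.8, -196.2,   19.4]))]
bull [(0.55, array([496. , -77.9,  57.6]))]
stand_a [(0.64, array([ 499. , -347.5,   -4. ])), (0.51, array([498.8, -77.6,  -2.1]))]
glue_bottle [(0.62, array([686.8, -43.2,  -4.9]))]
dish [(0.88, array([ 7.005e+02, -2.005e+02,  3.000e-01]))]
```

View pics/scene0.png

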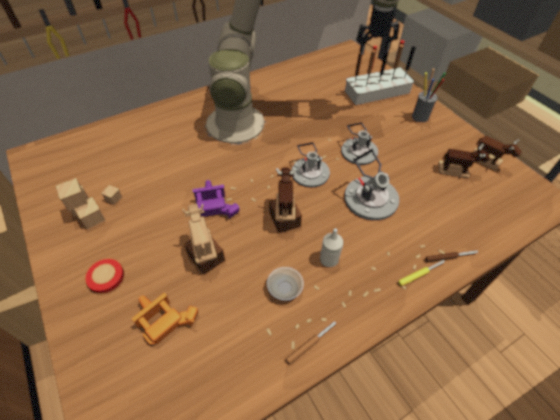

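View pics/top0.png

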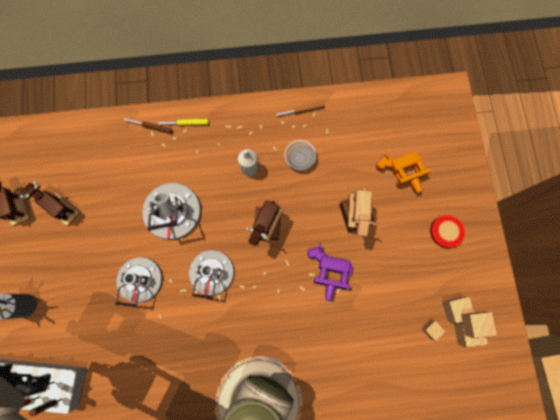

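The scene view shows the big holder at about (372,195), the pale cow at (203,238), the bull at (286,200), and the bottle and dish at (331,247) and (285,285). The two small holders are look-alikes. In the top view the holder is at (170,212) with its red mark near (170,232).

```bash
cat >> h.py <<'E'
def bp(c,uv,z):
    d=c["Rw"]@np.array([(uv[0]-c["cx"])/c["fx"],(uv[1]-c["cy"])/c["fy"],1]); return c["tw"]+d*(z-c["tw"][2])/d[2]
def reds(c,ctr,r,zs=(20,32)):
    f=c["frame"].astype(int); m=((f[...,2]>110)&(f[...,1]<80)&(f[...,0]<80)).astype(np.uint8)
    n,l,st,ce=cv2.connectedComponentsWithStats(m)
    for i in range(1,n):
        X=bp(c,ce[i],20)
        if np.hypot(*(X[:2]-ctr))<r and st[i][4]>2:
            ys,xs=np.where(l==i); P=np.array([bp(c,(x,y),20)[:2] for x,y in zip(xs,ys)])
            w,v=np.linalg.eigh(np.cov(P.T)); d=v[:,1]; d=d*np.sign(-d[0])
            pr=(P-P.mean(0))@d
            print("red",st[i][4],ce[i].round(1),[bp(c,ce[i],z).round(1)[:2] for z in zs],"dir-pi",round((np.arctan2(d[1],d[0])%(2*np.pi))-np.pi,3),"len",round(np.ptp(pr),1))
def plan(pos,y_ang,pitch=0,s=None):
    """target TCP pos, tool pointing down with y at world angle; tool-frame totals in units"""
    s=s or ctrl.sense(); R=rot(s["ee_rot"]); p=np.array(s["eef_pos"])
    y=np.array([np.cos(y_ang),np.sin(y_ang),0]); z=np.array([0,0,-1.]); Rt=np.c_[np.cross(y,z),y,z]
    print("pos",p.round(1),"x",R[:,0].round(3),"y",R[:,1].round(3),"d_world",(np.array(pos)-p).round(1),
      "tool shift units",(R.T@(np.array(pos)-p)/25).round(2),"in target axes",(Rt.T@(np.array(pos)-p)/25).round(2),"turn units",(Ro.from_matrix(R.T@Rt).as_rotvec(degrees=True)/6).round(2))
E
python3 - <<'E'
from h import *
for n in ("scene","top"):
    c=cap(n); print(n); reds(c,np.array([572,212]),120)
    f=c["frame"]; u=proj(c,[550,208,60]).astype(int); g=f[u[1]-40:u[1]+40,u[0]-50:u[0]+50]
    cv2.imwrite(f"pics/{n}c.png",cv2.resize(g,None,fx=7,fy=7,interpolation=cv2.INTER_CUBIC))
c=cap("wrist"); print(np.round(c["tool_from_camera"],2),c["fx"])
plan([450,190,330],0.155)
E
```

```text
scene
red 9 [362.3 183.2] [array([515.3, 218.9]), array([522.8, 210.3])] dir-pi -0.2 len 14.4
top
red 4 [200.5 203.5] [array([584.6, 119.2]), array([581.6, 117.1])] dir-pi 0.309 len 10.1
red 9 [201. 213.] [array([554.7, 119.7]), array([551.9, 117.6])] dir-pi -0.068 len 25.0
red 14 [171.4 218.1] [array([548.7, 210.5]), array([546. , 207.4])] dir-pi 0.158 len 16.0
red 10 [197.5 225.5] [array([517.2, 132.9]), array([514.8, 130.6])] dir-pi -0.783 len 25.7
red 7 [169.4 228.3] [array([518. , 217.9]), array([515.6, 214.8])] dir-pi -0.18 len 9.4
red 5 [191.  232.4] [array([498.2, 153.9]), array([496. , 151.4])] dir-pi -1.039 len 14.8
red 75 [191.  239.3] [array([477.1, 155.2]), array([475.2, 152.7])] dir-pi -1.446 len 87.2
red 5 [168. 237.] [array([491.8, 223.6]), array([489.7, 220.4])] dir-pi -0.051 len 12.2
red 6 [184.5 236.5] [array([487.9, 174.1]), array([485.8, 171.4])] dir-pi -1.298 len 16.0
[[   0.     -0.96   -0.27   67.4 ]
 [   1.      0.      0.     -0.31]
 [   0.     -0.27    0.96 -117.35]
 [   0.      0.      0.      1.  ]] 368.50875853119487
pos [175.  495.  256.3] x [-0.943  0.333  0.   ] y [ 0.333  0.943 -0.   ] d_world [ 275.  -305.    73.7] tool shift units [-14.44  -7.83  -2.95] in target axes [-13.75   8.99  -2.95] turn units [-0.    0.   10.27]
```

View pics/topc.png

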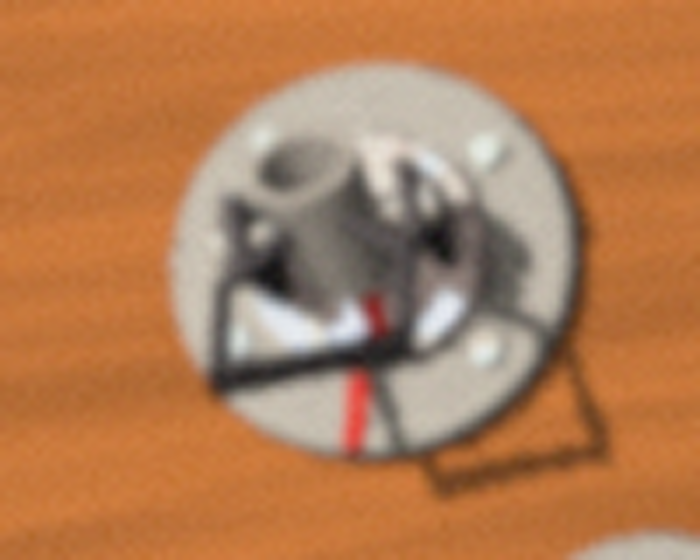

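>>> {"fn": "step_arm", "kwargs": {"increments": [{"dx":-0.95,"dy":-0.47,"dz":-0.2},{"dx":-0.95,"dy":-0.47,"dz":-0.2},{"dx":-0.95,"dy":-0.47,"dz":-0.2},{"dx":-0.95,"dy":-0.47,"dz":-0.2},{"dx":-0.95,"dy":-0.47,"dz":-0.2}]}}

```text
invalid input at $.increments[0]: expected keys dx, dy, dz, wx, wy, wz
```

>>> {"fn": "step_arm", "kwargs": {"increments": [{"dx":-0.95,"dy":-0.47,"dz":-0.15},{"dx":-0.95,"dy":-0.47,"dz":-0.15},{"dx":-0.95,"dy":-0.47,"dz":-0.15},{"dx":-0.95,"dy":-0.47,"dz":-0.15},{"dx":-0.95,"dy":-0.47,"dz":-0.15}]}}

```text
invalid input at $.increments[0]: expected keys dx, dy, dz, wx, wy, wz
```

>>> {"fn": "step_arm", "kwargs": {"increments": [{"dx":-0.95,"dy":-0.47},{"dx":-0.95,"dy":-0.47},{"dx":-0.95,"dy":-0.47},{"dx":-0.95,"dy":-0.47},{"dx":-0.95,"dy":-0.47}]}}

```text
invalid input at $.increments[0]: expected keys dx, dy, dz, wx, wy, wz
```

>>> {"fn": "step_arm", "kwargs": {"increments": [{"dx":-0.9,"dy":-0.5,"wz":0.5},{"wz":1},{"wz":1},{"wz":1},{"wz":1}]}}

```text
invalid input at $.increments[0]: expected keys dx, dy, dz, wx, wy, wz
```

>>> {"fn": "step_arm", "kwargs": {"increments": [{"wz":1},{"wz":1},{"wz":1},{"wz":1},{"wz":1}], "fingers": 60}}

```text
invalid input at $.increments[0]: expected keys dx, dy, dz, wx, wy, wz
```

```bash
python3 - <<'E'
from h import *
s=ctrl.sense(); print(s["time_s"],s["joints"].round(2))
c=cap("wrist"); cv2.imwrite("pics/w1.png",c["frame"])
for l in ("holder","socket_mouth","handle_bar"): print(l,lm("wrist",c,l))
reds(c,np.array([572,212]),110)
plan([503,199,190],0.155)
E
```

```text
1.15 [ 1.01  0.31  1.5   0.    1.33 -0.22]
holder [(0.61, array([379. , 322.9,   3.3]))]
socket_mouth []
handle_bar [(0.73, array([308.3, 337.3,  74. ]))]
pos [175.  495.  256.3] x [-0.943  0.333  0.   ] y [ 0.333  0.943 -0.   ] d_world [ 328.  -296.   -66.3] tool shift units [-16.32  -6.79   2.65] in target axes [-13.72  11.14   2.65] turn units [-0.   -0.   10.27]
```

View pics/w1.png

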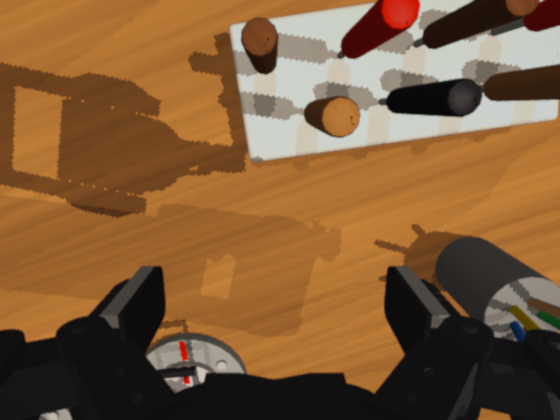

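The moves were refused because every row needs all six keys. This picture is therefore from the start pose: the tool rack, with a look-alike holder at the lower left (195,360).

>>> {"fn": "step_arm", "kwargs": {"increments": [{"dx":-0.98,"dy":-0.54,"dz":-0.2,"wx":0,"wy":0,"wz":0},{"dx":-0.98,"dy":-0.54,"dz":-0.2,"wx":0,"wy":0,"wz":0},{"dx":-0.98,"dy":-0.54,"dz":-0.2,"wx":0,"wy":0,"wz":0},{"dx":-0.98,"dy":-0.54,"dz":-0.2,"wx":0,"wy":0,"wz":0},{"dx":-0.98,"dy":-0.54,"dz":-0.2,"wx":0,"wy":0,"wz":0}]}}

```text
time_s: 1.85
eef_pos: [268.6, 389.6, 281.6]
ee_rot: [0.0, 0.169, 0.986, 0.0]
force: [-0.4, 0.2, -0.1]
grip_width: 1.004
grip_force: 0.0
```

>>> {"fn": "step_arm", "kwargs": {"increments": [{"dx":-0.98,"dy":-0.54,"dz":-0.15,"wx":0,"wy":0,"wz":0},{"dx":-0.98,"dy":-0.54,"dz":-0.15,"wx":0,"wy":0,"wz":0},{"dx":-0.98,"dy":-0.54,"dz":-0.15,"wx":0,"wy":0,"wz":0},{"dx":-0.98,"dy":-0.54,"dz":-0.15,"wx":0,"wy":0,"wz":0},{"dx":-0.98,"dy":-0.54,"dz":-0.15,"wx":0,"wy":0,"wz":0}]}}

```text
time_s: 2.35
eef_pos: [361.6, 285.1, 300.3]
ee_rot: [0.0, 0.169, 0.986, 0.0]
force: [-0.2, -0.3, -0.0]
grip_width: 1.003
grip_force: 0.0
```

>>> {"fn": "step_arm", "kwargs": {"increments": [{"dx":-0.98,"dy":-0.54,"dz":0,"wx":0,"wy":0,"wz":0},{"dx":-0.98,"dy":-0.54,"dz":0,"wx":0,"wy":0,"wz":0},{"dx":-0.98,"dy":-0.54,"dz":0,"wx":0,"wy":0,"wz":0},{"dx":-0.98,"dy":-0.54,"dz":0,"wx":0,"wy":0,"wz":0},{"dx":-0.98,"dy":-0.54,"dz":0,"wx":0,"wy":0,"wz":0}]}}

```text
time_s: 2.85
eef_pos: [454.6, 180.6, 300.1]
ee_rot: [0.0, 0.169, 0.986, 0.0]
force: [0.7, 0.4, 0.2]
grip_width: 1.002
grip_force: 0.0
```

>>> {"fn": "step_arm", "kwargs": {"increments": [{"dx":-0.98,"dy":-0.54,"dz":0,"wx":0,"wy":0,"wz":0},{"dx":-0.98,"dy":-0.54,"dz":0,"wx":0,"wy":0,"wz":0},{"dx":-0.98,"dy":-0.54,"dz":0,"wx":0,"wy":0,"wz":0},{"dx":0,"dy":0,"dz":0,"wx":0,"wy":0,"wz":1},{"dx":0,"dy":0,"dz":0,"wx":0,"wy":0,"wz":1}]}}

```text
time_s: 3.35
eef_pos: [510.2, 118.2, 299.7]
ee_rot: [-0.0, 0.274, 0.962, -0.0]
force: [-0.1, -0.1, 0.1]
grip_width: 1.005
grip_force: 0.0
```

>>> {"fn": "step_arm", "kwargs": {"increments": [{"dx":0,"dy":0,"dz":0,"wx":0,"wy":0,"wz":1},{"dx":0,"dy":0,"dz":0,"wx":0,"wy":0,"wz":1},{"dx":0,"dy":0,"dz":0,"wx":0,"wy":0,"wz":1},{"dx":0,"dy":0,"dz":0,"wx":0,"wy":0,"wz":1},{"dx":0,"dy":0,"dz":0,"wx":0,"wy":0,"wz":1}], "fingers": 60}}

```text
time_s: 3.85
eef_pos: [509.8, 118.9, 300.0]
ee_rot: [-0.0, 0.513, 0.858, -0.0]
force: [-0.1, 0.6, -0.9]
grip_width: 0.703
grip_force: 0.0
```

>>> {"fn": "step_arm", "kwargs": {"increments": [{"dx":0,"dy":0,"dz":0,"wx":0,"wy":0,"wz":1},{"dx":0,"dy":0,"dz":0,"wx":0,"wy":0,"wz":1},{"dx":0,"dy":0,"dz":0,"wx":0,"wy":0,"wz":1},{"dx":0,"dy":0,"dz":0,"wx":0,"wy":0,"wz":0.27},{"dx":0,"dy":0,"dz":0,"wx":0,"wy":0,"wz":0}]}}

```text
time_s: 4.35
eef_pos: [509.8, 118.9, 300.0]
ee_rot: [0.0, 0.649, 0.76, -0.0]
force: [0.4, 0.3, 1.1]
grip_width: 0.699
grip_force: 0.0
```

```bash
python3 - <<'E'
from h import *
s=ctrl.sense(); print(s["time_s"],s["joints"].round(2))
c=cap("wrist"); cv2.imwrite("pics/w2.png",c["frame"])
for l in ("holder","socket_mouth","handle_bar"): print(l,lm("wrist",c,l))
reds(c,np.array([572,212]),110)
plan([503,199,190],0.155)
E
```

```text
4.35 [ 0.01  0.28  1.43 -0.    1.43 -0.15]
holder [(0.83, array([376.2, 104.8,  -3.5])), (0.62, array([5.757e+02, 2.131e+02, 2.000e-01])), (0.5, array([500. , -74.9,   1.8])), (0.47, array([506.7, 199.3, 151.1]))]
socket_mouth [(0.98, array([380.3, 103.1,  86.6])), (0.85, array([594.9, 214.7, 116.1]))]
handle_bar [(0.66, array([508.6, 197.6, 149.8]))]
red 3 [280.  19.] [array([491.6, 267.8]), array([491.8, 265.3])] dir-pi -1.409 len 1.8
red 6 [279.   41.5] [array([493.9, 247.6]), array([494.1, 245.7])] dir-pi -1.41 len 4.6
red 45 [275.7  67.3] [array([494.5, 223.3]), array([494.6, 222.2])] dir-pi 1.53 len 7.8
red 71 [297.9  74.7] [array([517.8, 219.9]), array([517.3, 218.9])] dir-pi -0.965 len 11.3
red 775 [255.1 124. ] [array([481.9, 164.7]), array([482.5, 165.3])] dir-pi -1.516 len 88.9
red 227 [316.5  89.6] [array([539.3, 208.7]), array([538.1, 208. ])] dir-pi 0.105 len 27.4
red 79 [285.2 148.5] [array([517.4, 144.4]), array([516.8, 145.6])] dir-pi -0.759 len 28.6
red 6 [269.5 157. ] [array([502.2, 132.8]), array([502.1, 134.4])] dir-pi 0.158 len 5.4
red 6 [281.5 156.2] [array([51
[... 171 characters left out ...]
ray([519., 130.]), array([518.4, 131.7])] dir-pi 0.158 len 5.4
red 3 [300. 164.] [array([535.9, 130.5]), array([534.8, 132.1])] dir-pi -0.621 len 3.1
red 6 [326.5 174. ] [array([566.4, 124.2]), array([564.4, 126.1])] dir-pi 0.158 len 5.5
red 3 [335. 177.] [array([576.2, 122.4]), array([573.9, 124.3])] dir-pi 0.158 len 2.2
red 6 [341.5 176.3] [array([583.1, 124.3]), array([580.6, 126.1])] dir-pi -0.074 len 5.6
red 3 [350. 176.] [array([592.2, 126.1]), array([589.4, 127.9])] dir-pi 0.158 len 2.2
pos [509.8 118.9 300. ] x [-0.156  0.988 -0.   ] y [ 0.988  0.156 -0.   ] d_world [  -6.8   80.1 -110. ] tool shift units [3.21 0.23 4.4 ] in target axes [3.21 0.23 4.4 ] turn units [-0.    0.    0.02]
```

View pics/w2.png

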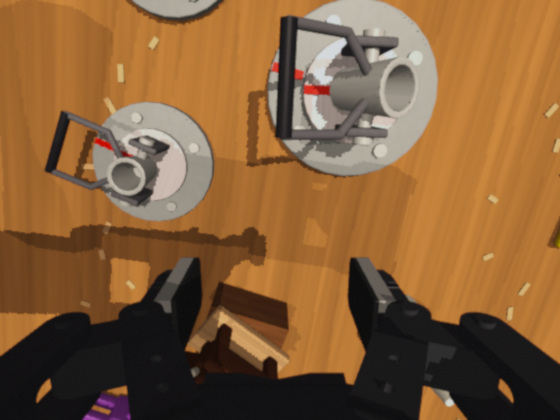

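The wrist view shows the big holder at (355,85). Its bar is at (288,78), the base's red line at (275,67) to (298,75), and the turntable's line at (317,90). That gives a swivel of about +0.28 and a tilt of about +0.55. Grasping the bar.

>>> {"fn": "step_arm", "kwargs": {"increments": [{"dx":0.81,"dy":0.07,"dz":0.2,"wx":0,"wy":0,"wz":0},{"dx":0.81,"dy":0.07,"dz":0.2,"wx":0,"wy":0,"wz":0},{"dx":0.81,"dy":0.07,"dz":0.2,"wx":0,"wy":0,"wz":0},{"dx":0.81,"dy":0.07,"dz":0.2,"wx":0,"wy":0,"wz":0},{"dx":0,"dy":0,"dz":0.8,"wx":0,"wy":0,"wz":0}]}}

```text
time_s: 5.05
eef_pos: [504.5, 202.0, 261.2]
ee_rot: [0.001, 0.649, 0.761, 0.002]
force: [-0.1, -0.1, 0.3]
grip_width: 0.707
grip_force: 0.0
```

>>> {"fn": "step_arm", "kwargs": {"increments": [{"dx":0,"dy":0,"dz":0.9,"wx":0,"wy":0,"wz":0},{"dx":0,"dy":0,"dz":0.9,"wx":0,"wy":0,"wz":0},{"dx":0,"dy":0,"dz":0.9,"wx":0,"wy":0,"wz":0},{"dx":0,"dy":0,"dz":0.9,"wx":0,"wy":0,"wz":0},{"dx":0,"dy":0,"dz":0.7,"wx":0,"wy":0,"wz":0}]}}

```text
time_s: 5.55
eef_pos: [503.8, 200.0, 151.2]
ee_rot: [-0.0, 0.65, 0.76, -0.0]
force: [-0.8, -0.6, 1.1]
grip_width: 0.703
grip_force: 0.0
```

>>> {"fn": "step_arm", "kwargs": {"increments": [{"dx":0,"dy":0,"dz":0,"wx":0,"wy":0,"wz":0},{"dx":0,"dy":0,"dz":0,"wx":0,"wy":0,"wz":0},{"dx":0,"dy":0,"dz":0,"wx":0,"wy":0,"wz":0},{"dx":0,"dy":0,"dz":0,"wx":0,"wy":0,"wz":0},{"dx":0,"dy":0,"dz":0,"wx":0,"wy":0,"wz":0}], "fingers": 0, "squeeze": 40}}

```text
time_s: 6.05
eef_pos: [504.7, 200.1, 153.7]
ee_rot: [0.001, 0.65, 0.76, 0.001]
force: [-1.3, -0.6, 7.1]
grip_width: 0.123
grip_force: 39.0
```

```bash
python3 - <<'E'
from h import *
s=ctrl.sense(); print(s["time_s"],s["eef_pos"],s["force"],s["wrist_torque"],s["grip_width"]*85.4,s["grip_force"])
c=cap("scene"); print(lm("scene",c,"handle_bar"))
c=cap("wrist"); cv2.imwrite("pics/w3.png",c["frame"]); print(lm("wrist",c,"handle_bar"),lm("wrist",c,"socket_mouth"),lm("wrist",c,"holder"))
E
```

```text
6.05 [504.66661412 200.06961428 153.72173562] [-1.30905667 -0.60763629  7.11281571] [-0.05117978  0.12597049 -0.2892672 ] 10.462930442677338 38.98176848888397
[(0.77, array([503.1, 200.8, 147.7])), (0.63, array([306.1, 119.8,  75.8])), (0.46, array([310.2, 328.2,  72.4]))]
[(0.85, array([508.1, 203. , 147.5]))] [(0.61, array([378.7, 104.1,  86.6])), (0.57, array([595.7, 216.7, 117.3]))] [(0.84, array([575.6, 214.5,   0.7])), (0.78, array([372.3, 105.2,  -1.2]))]
```

```bash
python3 - <<'E'
from h import *
s=ctrl.sense(); p0=np.array(s["eef_pos"]); C=np.array([575,212.])
b=p0-[0,0,6]; az0=np.arctan2(*(b[:2]-C)[::-1])%(2*np.pi)-np.pi
el0=np.arcsin((b[2]-85)/96.2); r0=96.2*np.cos(el0); rm=np.hypot(*(b[:2]-C)); print("az",az0,"el",el0,"r",r0,rm)
N=15; y0=np.arctan2(*rot(s["ee_rot"])[:2,1][::-1]); P=[]
for k in range(N+1):
    t=k/N; az=az0+(-.13-az0)*t; el=el0+(.157-el0)*t; r=96.2*np.cos(el)+(rm-r0)*(1-t)
    P.append([C[0]-r*np.cos(az),C[1]-r*np.sin(az),91+96.2*np.sin(el)])
P=np.array(P); P+=(p0-P[0])*np.linspace(1,0,N+1)[:,None]; print(P[0],P[-1])
dy=(-.13-az0)/N
for k in range(N):
    a=y0+dy*k; y=np.array([np.cos(a),np.sin(a),0]);z=np.array([0,0,-1.]);R=np.c_[np.cross(y,z),y,z]
    print((R.T@(P[k+1]-P[k])/25).round(3),round(-np.degrees(dy)/6,3))
E
```

```text
az 0.16774549744525924 el 0.7104849679232794 r 72.92399329542461 71.32905362780826
[504.67214352 200.09090708 153.74178195] [480.78494554 224.31742354 106.04142914]
[ 0.057 -0.095  0.109] 0.19
[ 0.059 -0.091  0.113] 0.19
[ 0.061 -0.087  0.116] 0.19
[ 0.063 -0.082  0.119] 0.19
[ 0.064 -0.078  0.121] 0.19
[ 0.066 -0.073  0.124] 0.19
[ 0.067 -0.069  0.127] 0.19
[ 0.068 -0.064  0.129] 0.19
[ 0.07  -0.059  0.131] 0.19
[ 0.071 -0.054  0.133] 0.19
[ 0.072 -0.05   0.135] 0.19
[ 0.073 -0.045  0.136] 0.19
[ 0.074 -0.039  0.138] 0.19
[ 0.074 -0.034  0.139] 0.19
[ 0.075 -0.029  0.14 ] 0.19
```

>>> {"fn": "step_arm", "kwargs": {"increments": [{"dx":0.057,"dy":-0.095,"dz":0.109,"wx":0,"wy":0,"wz":0.19},{"dx":0.059,"dy":-0.091,"dz":0.113,"wx":0,"wy":0,"wz":0.19},{"dx":0.061,"dy":-0.087,"dz":0.116,"wx":0,"wy":0,"wz":0.19},{"dx":0.063,"dy":-0.082,"dz":0.119,"wx":0,"wy":0,"wz":0.19},{"dx":0.064,"dy":-0.078,"dz":0.121,"wx":0,"wy":0,"wz":0.19}]}}

```text
time_s: 6.85
eef_pos: [494.2, 205.5, 139.8]
ee_rot: [0.002, 0.687, 0.726, 0.001]
force: [4.0, -6.4, 6.0]
grip_width: 0.12
grip_force: 39.3
```

>>> {"fn": "step_arm", "kwargs": {"increments": [{"dx":0.066,"dy":-0.073,"dz":0.124,"wx":0,"wy":0,"wz":0.19},{"dx":0.067,"dy":-0.069,"dz":0.127,"wx":0,"wy":0,"wz":0.19},{"dx":0.068,"dy":-0.064,"dz":0.129,"wx":0,"wy":0,"wz":0.19},{"dx":0.07,"dy":-0.059,"dz":0.131,"wx":0,"wy":0,"wz":0.19},{"dx":0.071,"dy":-0.054,"dz":0.133,"wx":0,"wy":0,"wz":0.19}]}}

```text
time_s: 7.35
eef_pos: [486.3, 214.0, 123.5]
ee_rot: [0.002, 0.723, 0.691, 0.002]
force: [3.3, -6.1, 6.5]
grip_width: 0.127
grip_force: 40.1
```

>>> {"fn": "step_arm", "kwargs": {"increments": [{"dx":0.072,"dy":-0.05,"dz":0.135,"wx":0,"wy":0,"wz":0.19},{"dx":0.073,"dy":-0.045,"dz":0.136,"wx":0,"wy":0,"wz":0.19},{"dx":0.074,"dy":-0.039,"dz":0.138,"wx":0,"wy":0,"wz":0.19},{"dx":0.074,"dy":-0.034,"dz":0.139,"wx":0,"wy":0,"wz":0.19},{"dx":0.075,"dy":-0.029,"dz":0.14,"wx":0,"wy":0,"wz":0.19}]}}

```text
time_s: 7.85
eef_pos: [482.2, 223.6, 106.3]
ee_rot: [0.002, 0.756, 0.655, 0.002]
force: [3.2, -6.7, 8.3]
grip_width: 0.127
grip_force: 40.9
```

>>> {"fn": "step_arm", "kwargs": {"increments": [{"dx":0,"dy":0,"dz":0,"wx":0,"wy":0,"wz":0},{"dx":0,"dy":0,"dz":0,"wx":0,"wy":0,"wz":0}]}}

```text
time_s: 8.05
eef_pos: [482.1, 223.8, 106.0]
ee_rot: [0.002, 0.756, 0.655, 0.002]
force: [4.9, -4.7, 1.3]
grip_width: 0.126
grip_force: 40.5
```

```bash
python3 - <<'E'
from h import *
s=ctrl.sense(); print(s["time_s"],s["eef_pos"],s["force"],s["wrist_torque"],s["grip_width"]*85.4,s["grip_force"])
for n in ("scene","wrist","top"):
    c=cap(n); cv2.imwrite(f"pics/{n}4.png",c["frame"])
    for l in ("handle_bar","socket_mouth","holder"): print(n,l,lm(n,c,l))
    reds(c,np.array([530,215]),60)
E
```

```text
8.05 [482.14558775 223.77281502 105.95639384] [ 4.89746222 -4.70881717  1.34060648] [-0.63513771 -1.13161757 -0.28957767] 10.741844071999141 40.51122844219208
scene handle_bar [(0.96, array([481.1, 222.5,  99.8])), (0.61, array([499.3, -73. ,  -3.6])), (0.58, array([308.1, 119.6,  78.7])), (0.49, array([306.5, 329.2,  75.8]))]
scene socket_mouth [(0.79, array([571.9, 207. , 123.7])), (0.53, array([ 501.2, -345.3,   60.8])), (0.47, array([377.6, 318.8,  88.7]))]
scene holder [(0.85, array([570.7, 214.5,  -1.4])), (0.79, array([376.1, 319.2,   1.5]))]
red 7 [361.1 180.4] [array([503.3, 223.4]), array([510.8, 214.8])] dir-pi -0.135 len 14.5
wrist handle_bar [(0.97, array([485. , 224.3, 104.9]))]
wrist socket_mouth []
wrist holder [(0.68, array([376.7, 320. ,  -0.4])), (0.55, array([576.9, 214.3,  -1.6]))]
red 4 [258.8 200.5] [array([476.1, 240.6]), array([477. , 243.5])] dir-pi 1.12 len 1.9
red 779 [318.2 224.2] [array([508. , 221.7]), array([507. , 225.7])] dir-pi -0.146 len 29.8
red 861 [380.7 229. ] [array([543.7, 213.5]), array([540.6, 218. ])] dir-pi -0.181 len 32.8
top handle_bar [(0.66, array([308.8, 122.6,  75.8])), (0.56, array([487.3, 223.7, 106.3]))]
top socket_mouth [(0.89, array([578.3, 212.6, 122.4])), (0.68, array([ 419.2, -329.9,  141.8])), (0.67, array([379. , 103. ,  89.3])), (0.64, array([ 497.6, -347.6,   -2.4]))]
top holder [(0.76, array([572.5, 214.9,  -2.7])), (0.65, array([373.5, 105.9,  -1.7]))]
red 11 [168.  221.7] [array([538.7, 221.2]), array([536.1, 218. ])] dir-pi -0.336 len 22.2
red 19 [168.8 232.1] [array([506.6, 220.3]), array([504.4, 217.1])] dir-pi -0.071 len 21.6
red 10 [178.8 239.8] [array([479.7, 191.8]), array([477.7, 188.9])] dir-pi -1.47 len 15.2
red 7 [167.3 241.9] [array([477.3, 226.5]), array([475.3, 223.3])] dir-pi 0.763 len 15.4
```

>>> {"fn": "step_arm", "kwargs": {"increments": [{"dx":0,"dy":0,"dz":0,"wx":0,"wy":0,"wz":0},{"dx":0,"dy":0,"dz":0,"wx":0,"wy":0,"wz":0},{"dx":0,"dy":0,"dz":0,"wx":0,"wy":0,"wz":0},{"dx":0,"dy":0,"dz":-0.5,"wx":0,"wy":0,"wz":0},{"dx":0,"dy":0,"dz":-1,"wx":0,"wy":0,"wz":0}], "fingers": 55}}

```text
time_s: 9.15
eef_pos: [479.4, 224.1, 142.0]
ee_rot: [-0.001, 0.756, 0.655, -0.002]
force: [0.6, 0.2, 0.2]
grip_width: 0.642
grip_force: 0.0
```

>>> {"fn": "step_arm", "kwargs": {"increments": [{"dx":0,"dy":0,"dz":-1,"wx":0,"wy":0,"wz":0},{"dx":0,"dy":0,"dz":-1,"wx":0,"wy":0,"wz":0},{"dx":-1,"dy":0,"dz":-1,"wx":0,"wy":0,"wz":0},{"dx":-1,"dy":0,"dz":-1,"wx":0,"wy":0,"wz":0},{"dx":-1,"dy":0,"dz":-0.5,"wx":0,"wy":0,"wz":0}]}}

```text
time_s: 9.65
eef_pos: [469.7, 149.4, 257.8]
ee_rot: [0.001, 0.756, 0.655, 0.001]
force: [0.8, 0.5, -0.4]
grip_width: 0.64
grip_force: 0.0
```

>>> {"fn": "step_arm", "kwargs": {"increments": [{"dx":-1,"dy":0,"dz":0,"wx":0,"wy":0,"wz":0},{"dx":0,"dy":0,"dz":0,"wx":0,"wy":0,"wz":0}]}}

```text
time_s: 9.85
eef_pos: [465.9, 123.4, 256.1]
ee_rot: [0.001, 0.757, 0.654, 0.0]
force: [0.1, 0.8, -0.2]
grip_width: 0.643
grip_force: 0.0
```

```bash
python3 - <<'E'
from h import *
c=cap("wrist"); cv2.imwrite(f"pics/w5.png",c["frame"]); print(ctrl.sense()["eef_pos"])
for l in ("handle_bar","socket_mouth","holder"): print(l,lm("wrist",c,l))
reds(c,np.array([530,215]),60)
c=cap("scene"); 
for l in ("handle_bar","socket_mouth","holder"): print(l,lm("scene",c,l,.5))
E
```

```text
[465.96326132 124.54443911 255.77912615]
handle_bar [(0.92, array([485.2, 222.3, 102.8])), (0.71, array([302.3, 124.3,  77.2]))]
socket_mouth [(0.91, array([380.3, 104.4,  89. ])), (0.73, array([578.7, 212.6, 123.4]))]
holder [(0.85, array([573.2, 213. ,  -1.2])), (0.78, array([374.1, 105.6,  -2.1]))]
red 19 [268.  48.] [array([477.6, 240.3]), array([477.5, 238.6])] dir-pi 1.422 len 14.8
red 327 [343.3  61.9] [array([542.6, 219.2]), array([540.3, 218.2])] dir-pi -0.175 len 31.5
red 332 [302.4  65.1] [array([506. , 221.8]), array([504.9, 220.7])] dir-pi -0.143 len 32.4
red 10 [285.7  95.9] [array([487.6, 197.7]), array([487.2, 197.4])] dir-pi -1.492 len 3.6
handle_bar [(0.73, array([309.2, 331. ,  71.7])), (0.72, array([307.2, 121.6,  77.9])), (0.67, array([484.2, 226.7, 102.5]))]
socket_mouth []
holder [(0.9, array([573.3, 212.9,   3.9])), (0.85, array([369.1, 107.4,  -0.8])), (0.82, array([372.7, 318.4,  -2. ])), (0.56, array([ 502.2, -351.2,   -0.6]))]
```

View pics/w5.png

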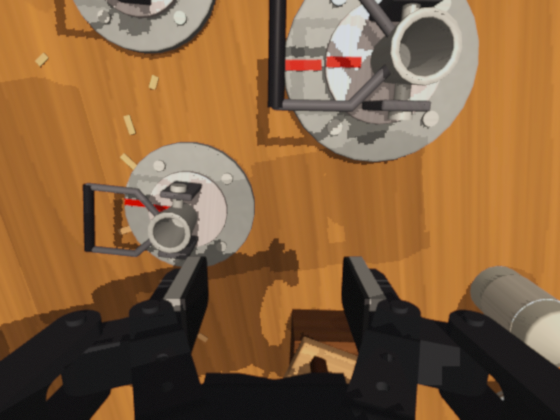

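The wrist view shows the two red lines in line at (302,65) and (343,62). The rim is at (423,45) and the bar at (277,55). Next is a better tilt estimate from another place.

>>> {"fn": "step_arm", "kwargs": {"increments": [{"dx":0,"dy":1,"dz":0,"wx":0,"wy":0,"wz":0},{"dx":0,"dy":1,"dz":0,"wx":0,"wy":0,"wz":0},{"dx":-1,"dy":1,"dz":0,"wx":0,"wy":0,"wz":0},{"dx":-1,"dy":1,"dz":0,"wx":0,"wy":0,"wz":0},{"dx":0,"dy":0,"dz":0,"wx":0,"wy":0,"wz":0}]}}

```text
time_s: 10.75
eef_pos: [559.6, 59.0, 254.0]
ee_rot: [0.0, 0.757, 0.654, -0.0]
force: [-0.4, 1.8, -0.5]
grip_width: 0.643
grip_force: 0.0
```

```bash
python3 - <<'E'
from h import *
for n in ("wrist","wrist","top","scene","scene"):
    c=cap(n)
    for l in ("handle_bar","socket_mouth","holder","cow","cow_nose"):
        print(n,l,[(p,x.tolist()) for p,x in lm(n,c,l) if abs(x[0]-530)<80 and 180<x[1]<260 or abs(x[1]+345)<30])
cv2.imwrite("pics/s6.png",c["frame"])
c=cap("wrist"); g=c["frame"]; cv2.imwrite("pics/w6.png",g)
# rim fit: edge points
u=proj(c,[575,212.5,120]); print(u, ctrl.sense()["eef_pos"])
cv2.imwrite("pics/w6c.png",cv2.resize(g[max(0,int(u[1])-70):int(u[1])+70,int(u[0])-160:int(u[0])+60],None,fx=3.5,fy=3.5,interpolation=cv2.INTER_CUBIC))
E
```

```text
wrist handle_bar []
wrist socket_mouth []
wrist holder [(0.67, [577.4, 210.7, 0.9])]
wrist cow []
wrist cow_nose []
wrist handle_bar []
wrist socket_mouth []
wrist holder [(0.95, [575.6, 214.0, 1.2])]
wrist cow []
wrist cow_nose []
top handle_bar []
top socket_mouth []
top holder []
top cow [(0.86, [501.4, -350.0, 59.5])]
top cow_nose [(0.67, [420.3, -330.2, 141.9])]
scene handle_bar [(0.69, [481.9, 224.6, 106.3])]
scene socket_mouth [(0.72, [571.6, 209.9, 121.9])]
scene holder [(0.64, [572.3, 214.1, 0.2])]
scene cow [(0.82, [502.4, -350.3, 60.3])]
scene cow_nose [(0.55, [422.8, -340.8, 141.6])]
scene handle_bar [(0.98, [481.3, 228.1, 102.9])]
scene socket_mouth [(0.76, [568.2, 209.2, 125.2])]
scene holder [(0.76, [571.2, 210.9, -0.1])]
scene cow [(0.88, [500.9, -349.0, 59.3])]
scene cow_nose [(0.93, [422.7, -335.6, 136.6])]
[266.76996049 -40.34101393] [557.93056986  61.51390988 254.79612403]
```

View pics/w6c.png

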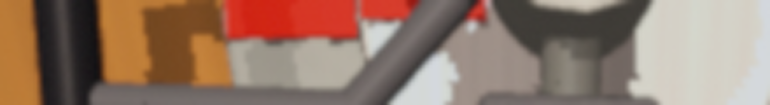

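That view is mostly off the rim, but it confirms the turntable is square. The bar's mean height is about 102.5 mm, so the tilt is about 0.03. Going to the cow now.

>>> {"fn": "step_arm", "kwargs": {"increments": [{"dx":-0.98,"dy":0,"dz":0,"wx":0,"wy":0,"wz":0},{"dx":-0.98,"dy":0,"dz":0,"wx":0,"wy":0,"wz":0},{"dx":-0.98,"dy":0,"dz":0,"wx":0,"wy":0,"wz":0},{"dx":-0.98,"dy":0,"dz":0,"wx":0,"wy":0,"wz":0},{"dx":-0.98,"dy":0,"dz":0,"wx":0,"wy":0,"wz":0}], "fingers": 85}}

```text
time_s: 12.8
eef_pos: [540.3, -60.7, 254.9]
ee_rot: [0.0, 0.756, 0.655, 0.0]
force: [0.2, -0.3, -0.2]
grip_width: 0.997
grip_force: 0.0
```

>>> {"fn": "step_arm", "kwargs": {"increments": [{"dx":-0.98,"dy":0,"dz":0,"wx":0,"wy":0,"wz":0},{"dx":-0.98,"dy":0,"dz":0,"wx":0,"wy":0,"wz":0},{"dx":-0.98,"dy":0,"dz":0,"wx":0,"wy":0,"wz":0},{"dx":-0.98,"dy":0,"dz":0,"wx":0,"wy":0,"wz":0},{"dx":-0.98,"dy":0,"dz":0,"wx":0,"wy":0,"wz":0}]}}

```text
time_s: 13.3
eef_pos: [522.8, -182.0, 254.9]
ee_rot: [0.0, 0.756, 0.655, 0.0]
force: [1.3, -0.7, 0.2]
grip_width: 0.995
grip_force: 0.0
```

>>> {"fn": "step_arm", "kwargs": {"increments": [{"dx":-0.98,"dy":0,"dz":0,"wx":0,"wy":0,"wz":0},{"dx":-0.98,"dy":0,"dz":0,"wx":0,"wy":0,"wz":0},{"dx":-0.98,"dy":0,"dz":0,"wx":0,"wy":0,"wz":0},{"dx":-0.98,"dy":0,"dz":0,"wx":0,"wy":0,"wz":0},{"dx":-0.98,"dy":0,"dz":0,"wx":0,"wy":0,"wz":0}]}}

```text
time_s: 13.8
eef_pos: [505.3, -303.2, 254.8]
ee_rot: [0.0, 0.756, 0.655, 0.0]
force: [-0.9, 0.6, 1.4]
grip_width: 0.996
grip_force: 0.0
```

>>> {"fn": "step_arm", "kwargs": {"increments": [{"dx":-0.98,"dy":0.05,"dz":0,"wx":0,"wy":0,"wz":0.6},{"dx":-0.98,"dy":0.05,"dz":0,"wx":0,"wy":0,"wz":1},{"dx":0,"dy":0,"dz":0,"wx":0,"wy":0,"wz":1},{"dx":0,"dy":0,"dz":0,"wx":0,"wy":0,"wz":1},{"dx":0,"dy":0,"dz":0,"wx":0,"wy":0,"wz":1}]}}

```text
time_s: 14.3
eef_pos: [499.5, -351.1, 254.6]
ee_rot: [-0.0, 0.891, 0.454, -0.0]
force: [0.1, 0.3, 0.2]
grip_width: 0.994
grip_force: 0.0
```

>>> {"fn": "step_arm", "kwargs": {"increments": [{"dx":0,"dy":0,"dz":0,"wx":0,"wy":0,"wz":1},{"dx":0,"dy":0,"dz":0,"wx":0,"wy":0,"wz":1},{"dx":0,"dy":0,"dz":0,"wx":0,"wy":0,"wz":1},{"dx":0,"dy":0,"dz":0,"wx":0,"wy":0,"wz":1},{"dx":0,"dy":0,"dz":0,"wx":0,"wy":0,"wz":1}]}}

```text
time_s: 14.8
eef_pos: [499.5, -350.9, 254.7]
ee_rot: [-0.0, 0.978, 0.208, -0.0]
force: [0.3, 0.9, 0.3]
grip_width: 0.997
grip_force: 0.0
```

>>> {"fn": "step_arm", "kwargs": {"increments": [{"dx":0,"dy":0,"dz":0,"wx":0,"wy":0,"wz":1},{"dx":0,"dy":0,"dz":0,"wx":0,"wy":0,"wz":1},{"dx":0,"dy":0,"dz":0,"wx":0,"wy":0,"wz":1},{"dx":0,"dy":0,"dz":0,"wx":0,"wy":0,"wz":1},{"dx":0,"dy":0,"dz":0,"wx":0,"wy":0,"wz":1}]}}

```text
time_s: 15.3
eef_pos: [499.5, -350.9, 254.7]
ee_rot: [-0.0, 0.999, -0.053, -0.0]
force: [0.1, 0.2, -0.9]
grip_width: 0.995
grip_force: 0.0
```

>>> {"fn": "step_arm", "kwargs": {"increments": [{"dx":0,"dy":0,"dz":0,"wx":0,"wy":0,"wz":1},{"dx":0,"dy":0,"dz":0,"wx":0,"wy":0,"wz":0}]}}

```text
time_s: 15.5
eef_pos: [499.5, -350.9, 254.8]
ee_rot: [-0.0, 0.995, -0.103, -0.0]
force: [-0.0, -0.4, -0.5]
grip_width: 0.996
grip_force: 0.0
```

```bash
python3 - <<'E'
from h import *
s=ctrl.sense(); print(s["time_s"],s["joints"].round(2),s["eef_pos"])
c=cap("wrist"); cv2.imwrite("pics/w7.png",c["frame"])
for l in ("cow","cow_nose","stand_a"): print(l,lm("wrist",c,l))
c=cap("top"); print([lm("top",c,l,.5) for l in ("handle_bar","socket_mouth")])
plan([501.3,-350,129],-1.77)
E
```

```text
15.5 [-0.8   0.51  1.22  0.    1.42  0.97] [ 499.5467242  -350.88411414  254.76250874]
cow [(0.75, array([ 297. , -242. ,   30.1])), (0.75, array([ 589.6, -540. ,   28. ])), (0.6, array([ 498.4, -350.6,   60.1]))]
cow_nose [(0.74, array([ 426. , -333.2,  142.5]))]
stand_a [(0.91, array([ 4.985e+02, -7.510e+01,  4.000e-01]))]
[[(0.98, array([484. , 226.2, 105.4])), (0.55, array([303.6, 335.6,  78.3]))], [(0.89, array([378.6, 322.7,  89.1])), (0.77, array([578.6, 213.6, 120.1])), (0.57, array([ 703.5, -201.1,   -2.8]))]]
pos [ 499.5 -350.9  254.8] x [ 0.979 -0.203 -0.   ] y [-0.203 -0.979  0.   ] d_world [   1.8    0.9 -125.8] tool shift units [ 0.06 -0.05  5.03] in target axes [ 0.06 -0.05  5.03] turn units [ 0.    0.   -0.05]
```

View pics/w7.png

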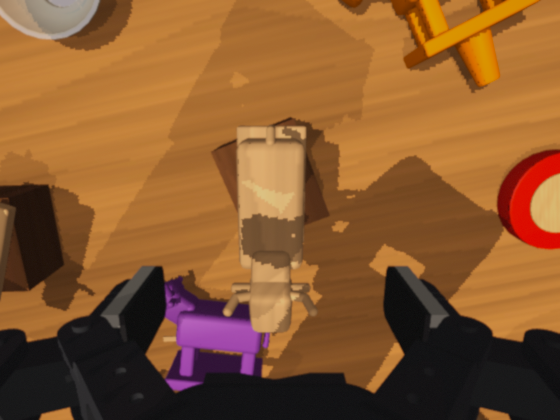

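The cow lies straight below the gripper at (270,195), with its trunk parallel to the fingers. Descending to grasp it.

>>> {"fn": "step_arm", "kwargs": {"increments": [{"dx":0.06,"dy":-0.04,"dz":0.95,"wx":0,"wy":0,"wz":0},{"dx":0,"dy":0,"dz":0.95,"wx":0,"wy":0,"wz":0},{"dx":0,"dy":0,"dz":0.95,"wx":0,"wy":0,"wz":0},{"dx":0,"dy":0,"dz":0.8,"wx":0,"wy":0,"wz":0},{"dx":0,"dy":0,"dz":0.8,"wx":0,"wy":0,"wz":0}]}}

```text
time_s: 16.35
eef_pos: [501.2, -350.2, 142.7]
ee_rot: [-0.0, 0.995, -0.102, -0.0]
force: [-0.4, 0.8, -0.1]
grip_width: 0.994
grip_force: 0.0
```

>>> {"fn": "step_arm", "kwargs": {"increments": [{"dx":0,"dy":0,"dz":0.5,"wx":0,"wy":0,"wz":0},{"dx":0,"dy":0,"dz":0.08,"wx":0,"wy":0,"wz":0},{"dx":0,"dy":0,"dz":0,"wx":0,"wy":0,"wz":0}]}}

```text
time_s: 16.65
eef_pos: [501.4, -350.4, 129.5]
ee_rot: [0.0, 0.995, -0.103, 0.0]
force: [0.3, 0.3, 0.3]
grip_width: 0.994
grip_force: 0.0
```

>>> {"fn": "step_arm", "kwargs": {"increments": [{"dx":0,"dy":0,"dz":0,"wx":0,"wy":0,"wz":0},{"dx":0,"dy":0,"dz":0,"wx":0,"wy":0,"wz":0},{"dx":0,"dy":0,"dz":0,"wx":0,"wy":0,"wz":0},{"dx":0,"dy":0,"dz":0,"wx":0,"wy":0,"wz":0},{"dx":0,"dy":0,"dz":0,"wx":0,"wy":0,"wz":0}], "fingers": 0, "squeeze": 45}}

```text
time_s: 17.15
eef_pos: [501.5, -350.4, 129.8]
ee_rot: [0.0, 0.995, -0.103, 0.0]
force: [-0.0, 1.9, 4.8]
grip_width: 0.508
grip_force: 46.8
```

```bash
python3 - <<'E'
from h import *
s=ctrl.sense(); print(s["time_s"],s["joints"].round(2),s["eef_pos"],s["force"],s["grip_width"]*85.4,s["grip_force"])
for n in ("top","scene"):
    c=cap(n)
    for l in ("cow","cow_nose"): print(n,l,[x for p,x in lm(n,c,l) if abs(x[1]+340)<40])
E
```

```text
17.15 [-0.8   0.62  1.38  0.    1.15  0.98] [ 501.45965279 -350.38364362  129.82451391] [-0.02330107  1.9296856   4.82734096] 43.40402330116725 46.759339570999146
top cow []
top cow_nose []
scene cow [array([ 502.5, -350.9,   60.7])]
scene cow_nose []
```

>>> {"fn": "step_arm", "kwargs": {"increments": [{"dx":0,"dy":0,"dz":-0.5,"wx":0,"wy":0,"wz":0},{"dx":0,"dy":0,"dz":-0.9,"wx":0,"wy":0,"wz":0},{"dx":0,"dy":0,"dz":-1,"wx":0,"wy":0,"wz":0},{"dx":0,"dy":0,"dz":-1,"wx":0,"wy":0,"wz":0},{"dx":0,"dy":0,"dz":-1,"wx":0,"wy":0,"wz":0}]}}

```text
time_s: 17.95
eef_pos: [501.0, -350.1, 240.4]
ee_rot: [-0.0, 0.995, -0.103, -0.0]
force: [-0.0, 0.1, -2.6]
grip_width: 0.509
grip_force: 46.2
```

>>> {"fn": "step_arm", "kwargs": {"increments": [{"dx":0,"dy":0,"dz":-1,"wx":0,"wy":0,"wz":0},{"dx":0,"dy":0,"dz":-1,"wx":0,"wy":0,"wz":0},{"dx":0,"dy":0,"dz":-0.8,"wx":0,"wy":0,"wz":0},{"dx":0,"dy":-0.4,"dz":0,"wx":0,"wy":0,"wz":0},{"dx":-0.1,"dy":-0.8,"dz":0,"wx":0,"wy":0,"wz":0}]}}

```text
time_s: 18.45
eef_pos: [504.6, -320.3, 308.2]
ee_rot: [-0.0, 0.995, -0.103, -0.0]
force: [0.8, -0.3, -1.3]
grip_width: 0.511
grip_force: 46.4
```

>>> {"fn": "step_arm", "kwargs": {"increments": [{"dx":-0.07,"dy":-1,"dz":0,"wx":0,"wy":0,"wz":0},{"dx":-0.07,"dy":-1,"dz":0,"wx":0,"wy":0,"wz":0},{"dx":-0.07,"dy":-1,"dz":0,"wx":0,"wy":0,"wz":0},{"dx":-0.07,"dy":-1,"dz":0,"wx":0,"wy":0,"wz":0},{"dx":-0.07,"dy":-1,"dz":0,"wx":0,"wy":0,"wz":0}]}}

```text
time_s: 18.95
eef_pos: [521.5, -194.3, 307.8]
ee_rot: [-0.001, 0.995, -0.103, -0.001]
force: [-0.8, 0.4, -1.6]
grip_width: 0.508
grip_force: 46.4
```

>>> {"fn": "step_arm", "kwargs": {"increments": [{"dx":-0.07,"dy":-1,"dz":0,"wx":0,"wy":0,"wz":0},{"dx":-0.07,"dy":-1,"dz":0,"wx":0,"wy":0,"wz":0},{"dx":-0.07,"dy":-1,"dz":0,"wx":0,"wy":0,"wz":0},{"dx":-0.07,"dy":-1,"dz":0,"wx":0,"wy":0,"wz":0},{"dx":-0.07,"dy":-1,"dz":0,"wx":0,"wy":0,"wz":0}]}}

```text
time_s: 19.45
eef_pos: [538.3, -70.2, 307.8]
ee_rot: [-0.0, 0.995, -0.103, -0.001]
force: [-0.1, -0.8, -1.9]
grip_width: 0.51
grip_force: 46.4
```

>>> {"fn": "step_arm", "kwargs": {"increments": [{"dx":-0.07,"dy":-1,"dz":0,"wx":0,"wy":0,"wz":0},{"dx":-0.07,"dy":-1,"dz":0,"wx":0,"wy":0,"wz":0},{"dx":-0.07,"dy":-1,"dz":0,"wx":0,"wy":0,"wz":0},{"dx":-0.07,"dy":-1,"dz":0,"wx":0,"wy":0,"wz":0},{"dx":-0.07,"dy":-1,"dz":0,"wx":0,"wy":0,"wz":0}]}}

```text
time_s: 19.95
eef_pos: [555.1, 53.7, 307.8]
ee_rot: [-0.0, 0.995, -0.103, -0.001]
force: [0.9, -0.6, -2.1]
grip_width: 0.508
grip_force: 46.4
```

>>> {"fn": "step_arm", "kwargs": {"increments": [{"dx":-0.07,"dy":-1,"dz":0,"wx":0,"wy":0,"wz":0},{"dx":-0.07,"dy":-1,"dz":0,"wx":0,"wy":0,"wz":0},{"dx":-0.07,"dy":-1,"dz":0,"wx":0,"wy":0,"wz":0},{"dx":-0.07,"dy":-1,"dz":0,"wx":0,"wy":0,"wz":0},{"dx":-0.07,"dy":-1,"dz":0,"wx":0,"wy":0,"wz":0}]}}

```text
time_s: 20.45
eef_pos: [572.0, 177.8, 307.8]
ee_rot: [0.0, 0.995, -0.103, -0.001]
force: [-0.1, 0.2, -0.8]
grip_width: 0.506
grip_force: 46.4
```

>>> {"fn": "step_arm", "kwargs": {"increments": [{"dx":0,"dy":-0.9,"dz":0,"wx":0,"wy":0,"wz":0},{"dx":0,"dy":-0.5,"dz":0,"wx":0,"wy":0,"wz":0},{"dx":0,"dy":0,"dz":0,"wx":0,"wy":0,"wz":-0.5},{"dx":0,"dy":0,"dz":0,"wx":0,"wy":0,"wz":0},{"dx":0,"dy":0,"dz":0,"wx":0,"wy":0,"wz":0}]}}

```text
time_s: 20.95
eef_pos: [579.7, 210.2, 308.6]
ee_rot: [0.0, 0.997, -0.077, -0.0]
force: [0.5, 0.4, -0.7]
grip_width: 0.51
grip_force: 46.3
```

```bash
python3 - <<'E'
from h import *
s=ctrl.sense(); print(s["time_s"],s["joints"].round(2),s["eef_pos"],s["force"],s["grip_width"]*85.4,s["grip_force"])
for n in ("top","scene","scene"):
    c=cap(n)
    for l in ("cow","cow_nose","handle_bar","socket_mouth"): print(n,l,[x for p,x in lm(n,c,l) if 180<x[1]<260 and x[0]>440])
cv2.imwrite("pics/s8.png",cv2.resize(c["frame"][80:260,280:500],None,fx=3.5,fy=3.3,interpolation=cv2.INTER_CUBIC))
plan([577,211.3,250],-1.715)
E
```

```text
20.95 [ 0.16  0.5   1.1  -0.    1.55  1.88] [579.70782239 210.24105713 308.61776976] [ 0.47408363  0.38957459 -0.74013973] 43.519531055578284 46.29617750644684
top cow [array([580.4, 208.2, 235.3])]
top cow_nose [array([500.6, 224.8, 318.8]), array([483.9, 226.3, 104.5])]
top handle_bar [array([485.1, 224.4, 104.9])]
top socket_mouth [array([576.9, 211.9, 121.2])]
scene cow [array([579.7, 209.3, 238.1])]
scene cow_nose [array([499.5, 214.8, 317.6])]
scene handle_bar [array([481.8, 223.3, 102.7])]
scene socket_mouth [array([568.2, 209.9, 122. ])]
scene cow [array([577. , 211.2, 235.6])]
scene cow_nose [array([498.7, 215.7, 323.1])]
scene handle_bar [array([480.5, 226. , 101.3])]
scene socket_mouth [array([571. , 210.2, 121.4])]
pos [579.9 210.5 309. ] x [ 0.988 -0.153  0.   ] y [-0.153 -0.988  0.   ] d_world [ -2.9   0.8 -59. ] tool shift units [-0.12 -0.01  2.36] in target axes [-0.12 -0.02  2.36] turn units [ 0.   -0.   -0.09]
```

View pics/s8.png

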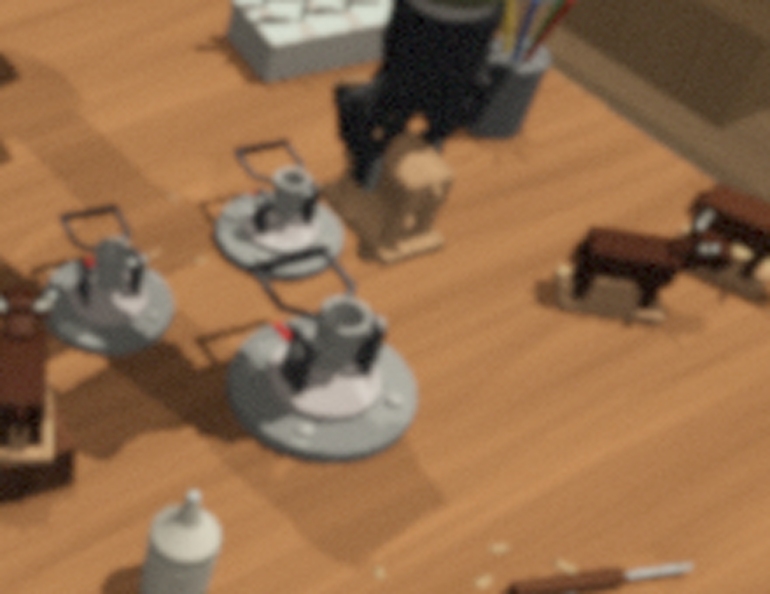

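The scene crop shows the cow held over the holder. The socket at (345,315) looks upright and the bar is at (290,260). Lowering to just above the rim and checking relative offsets there.

>>> {"fn": "step_arm", "kwargs": {"increments": [{"dx":-0.19,"dy":0,"dz":0.5,"wx":0,"wy":0,"wz":0},{"dx":0,"dy":0,"dz":0.8,"wx":0,"wy":0,"wz":0},{"dx":0,"dy":0,"dz":0.8,"wx":0,"wy":0,"wz":0},{"dx":0,"dy":0,"dz":0.4,"wx":0,"wy":0,"wz":0},{"dx":0,"dy":0,"dz":0,"wx":0,"wy":0,"wz":0}]}}

```text
time_s: 22.2
eef_pos: [574.9, 211.1, 245.4]
ee_rot: [0.0, 0.997, -0.077, -0.001]
force: [-0.5, -0.8, -2.0]
grip_width: 0.509
grip_force: 46.3
```

```bash
python3 - <<'E'
from h import *
s=ctrl.sense(); print(s["time_s"],s["eef_pos"])
for n in ("top","scene","scene"):
    c=cap(n)
    for l in ("cow","cow_nose","handle_bar","socket_mouth"): print(n,l,[x for p,x in lm(n,c,l) if 180<x[1]<260 and x[0]>440])
f=c["frame"]; u=proj(c,[575,211,130]).astype(int); print(u)
cv2.imwrite("pics/s9.png",cv2.resize(f[u[1]-50:u[1]+40,u[0]-60:u[0]+60],None,fx=6.5,fy=6.5,interpolation=cv2.INTER_CUBIC))
E
```

```text
22.2 [574.89871466 211.13984776 245.38552364]
top cow [array([575.9, 214.1, 171.5])]
top cow_nose [array([490.5, 227.5, 260.4])]
top handle_bar [array([484.2, 226.4, 104.3])]
top socket_mouth [array([578. , 214.8, 122.2])]
scene cow [array([575.3, 208.3, 179.8])]
scene cow_nose [array([495.1, 217.9, 256.7])]
scene handle_bar [array([483. , 225. , 102.8])]
scene socket_mouth [array([567.8, 208.4, 127.7])]
scene cow [array([573.8, 212.6, 174.1]), array([574.3, 209.7,  -0.7])]
scene cow_nose [array([497.2, 217.5, 258.8])]
scene handle_bar [array([480.8, 225.6, 101.1])]
scene socket_mouth [array([570.1, 210.7, 124.9])]
[378 172]
```

View pics/s9.png

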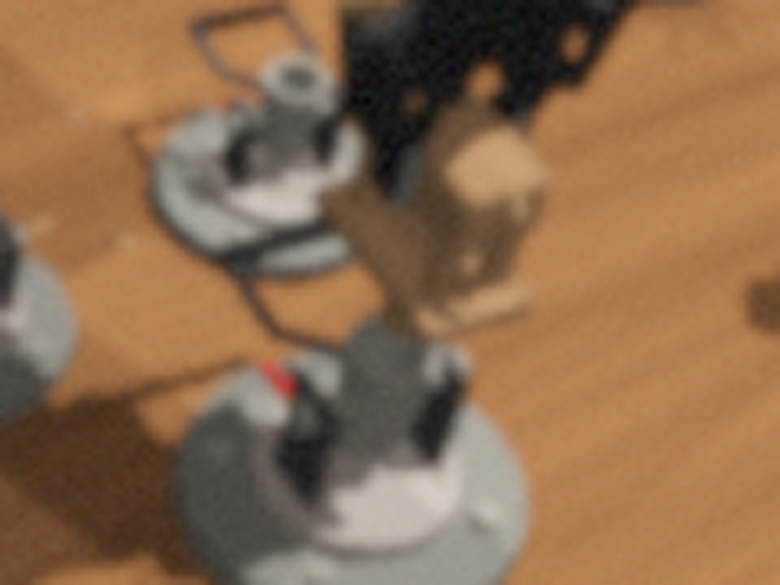

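The crop shows the spigot and base over the socket. The cow's base rear edge is at (475,312) and the socket at (390,340), which agrees with an aligned cow about 55 mm above the rim. Lowering gently while watching the force.

>>> {"fn": "step_arm", "kwargs": {"increments": [{"dx":0,"dy":0,"dz":0.3,"wx":0,"wy":0,"wz":0},{"dx":0,"dy":0,"dz":0.3,"wx":0,"wy":0,"wz":0},{"dx":0,"dy":0,"dz":0.3,"wx":0,"wy":0,"wz":0},{"dx":0,"dy":0,"dz":0.1,"wx":0,"wy":0,"wz":0}]}}

```text
time_s: 23.35
eef_pos: [574.9, 211.1, 220.1]
ee_rot: [0.0, 0.997, -0.077, -0.001]
force: [-0.4, -1.0, -2.0]
grip_width: 0.508
grip_force: 46.3
```

>>> {"fn": "step_arm", "kwargs": {"increments": [{"dx":0,"dy":0,"dz":0.15,"wx":0,"wy":0,"wz":0},{"dx":0,"dy":0,"dz":0.15,"wx":0,"wy":0,"wz":0}]}}

```text
time_s: 23.55
eef_pos: [575.3, 211.2, 213.9]
ee_rot: [-0.0, 0.997, -0.077, 0.0]
force: [0.1, 0.5, -1.1]
grip_width: 0.508
grip_force: 46.3
```

>>> {"fn": "step_arm", "kwargs": {"increments": [{"dx":0,"dy":0,"dz":0.15,"wx":0,"wy":0,"wz":0},{"dx":0,"dy":0,"dz":0.15,"wx":0,"wy":0,"wz":0},{"dx":0,"dy":0,"dz":0.15,"wx":0,"wy":0,"wz":0},{"dx":0,"dy":0,"dz":0,"wx":0,"wy":0,"wz":0}]}}

```text
time_s: 23.95
eef_pos: [575.1, 211.2, 202.2]
ee_rot: [0.0, 0.997, -0.077, -0.0]
force: [-0.1, -0.6, -1.5]
grip_width: 0.508
grip_force: 46.3
```

>>> {"fn": "step_arm", "kwargs": {"increments": [{"dx":0,"dy":0,"dz":0.1,"wx":0,"wy":0,"wz":0},{"dx":0,"dy":0,"dz":0.1,"wx":0,"wy":0,"wz":0},{"dx":0,"dy":0,"dz":0,"wx":0,"wy":0,"wz":0}]}}

```text
time_s: 24.25
eef_pos: [575.1, 211.2, 197.4]
ee_rot: [0.0, 0.997, -0.077, -0.0]
force: [-0.8, -0.3, -1.6]
grip_width: 0.509
grip_force: 46.3
```

>>> {"fn": "step_arm", "kwargs": {"increments": [{"dx":0,"dy":0,"dz":0.08,"wx":0,"wy":0,"wz":0},{"dx":0,"dy":0,"dz":0.08,"wx":0,"wy":0,"wz":0},{"dx":0,"dy":0,"dz":0.04,"wx":0,"wy":0,"wz":0},{"dx":0,"dy":0,"dz":0,"wx":0,"wy":0,"wz":0}]}}

```text
time_s: 24.65
eef_pos: [575.2, 211.2, 192.6]
ee_rot: [0.0, 0.997, -0.077, -0.0]
force: [0.1, 0.1, -1.5]
grip_width: 0.508
grip_force: 46.3
```

>>> {"fn": "step_arm", "kwargs": {"increments": [{"dx":0,"dy":0,"dz":0.04,"wx":0,"wy":0,"wz":0},{"dx":0,"dy":0,"dz":0.04,"wx":0,"wy":0,"wz":0},{"dx":0,"dy":0,"dz":0,"wx":0,"wy":0,"wz":0}]}}

```text
time_s: 24.95
eef_pos: [575.3, 211.2, 190.8]
ee_rot: [0.0, 0.997, -0.077, 0.0]
force: [1.2, -0.6, -2.6]
grip_width: 0.509
grip_force: 46.4
```

>>> {"fn": "step_arm", "kwargs": {"increments": [{"dx":0,"dy":0,"dz":0.03,"wx":0,"wy":0,"wz":0},{"dx":0,"dy":0,"dz":0.03,"wx":0,"wy":0,"wz":0},{"dx":0,"dy":0,"dz":0,"wx":0,"wy":0,"wz":0}]}}

```text
time_s: 25.25
eef_pos: [575.4, 211.2, 190.5]
ee_rot: [-0.0, 0.997, -0.077, 0.001]
force: [-1.9, -0.5, 7.3]
grip_width: 0.514
grip_force: 47.5
```

>>> {"fn": "step_arm", "kwargs": {"increments": [{"dx":0,"dy":0,"dz":0.03,"wx":0,"wy":0,"wz":0},{"dx":0,"dy":0,"dz":0,"wx":0,"wy":0,"wz":0},{"dx":0,"dy":0,"dz":0,"wx":0,"wy":0,"wz":0}]}}

```text
time_s: 25.55
eef_pos: [575.5, 211.2, 190.5]
ee_rot: [-0.0, 0.997, -0.077, 0.001]
force: [-4.1, -1.3, 10.8]
grip_width: 0.514
grip_force: 48.0
```

Contact comes at TCP height 190.5, so the base is on the rim at about 120 mm, as it must be. Releasing and rising.

>>> {"fn": "step_arm", "kwargs": {"increments": [{"dx":0,"dy":0,"dz":-0.03,"wx":0,"wy":0,"wz":0},{"dx":0,"dy":0,"dz":0,"wx":0,"wy":0,"wz":0},{"dx":0,"dy":0,"dz":0,"wx":0,"wy":0,"wz":0},{"dx":0,"dy":0,"dz":0,"wx":0,"wy":0,"wz":0},{"dx":0,"dy":0,"dz":0,"wx":0,"wy":0,"wz":0}], "fingers": 85}}

```text
time_s: 26.05
eef_pos: [575.2, 211.2, 189.1]
ee_rot: [0.0, 0.997, -0.077, -0.0]
force: [-0.6, 0.1, -0.1]
grip_width: 0.991
grip_force: 0.0
```

>>> {"fn": "step_arm", "kwargs": {"increments": [{"dx":0,"dy":0,"dz":-0.2,"wx":0,"wy":0,"wz":0},{"dx":0,"dy":0,"dz":-0.5,"wx":0,"wy":0,"wz":0},{"dx":0,"dy":0,"dz":-0.8,"wx":0,"wy":0,"wz":0},{"dx":0,"dy":0,"dz":-1,"wx":0,"wy":0,"wz":0},{"dx":0,"dy":0,"dz":-1,"wx":0,"wy":0,"wz":0}]}}

```text
time_s: 26.55
eef_pos: [575.2, 211.2, 278.9]
ee_rot: [-0.0, 0.997, -0.077, 0.0]
force: [0.5, 0.1, 0.7]
grip_width: 0.994
grip_force: 0.0
```

>>> {"fn": "step_arm", "kwargs": {"increments": [{"dx":1,"dy":0,"dz":-0.5,"wx":0,"wy":0,"wz":0},{"dx":1,"dy":0,"dz":0,"wx":0,"wy":0,"wz":0},{"dx":0,"dy":0,"dz":0,"wx":0,"wy":0,"wz":0}]}}

```text
time_s: 26.85
eef_pos: [626.4, 202.7, 289.8]
ee_rot: [-0.0, 0.997, -0.077, 0.001]
force: [-0.5, -1.4, -0.9]
grip_width: 0.994
grip_force: 0.0
```

```bash
python3 - <<'E'
from h import *
s=ctrl.sense(); print(s["time_s"],s["eef_pos"],s["force"])
for n in ("top","scene","scene","wrist","wrist"):
    c=cap(n)
    for l in ("cow","cow_nose","handle_bar","socket_mouth"): print(n,l,[x for p,x in lm(n,c,l) if 180<x[1]<260 and x[0]>440])
    if n!="wrist": f=c["frame"]; cc=c
u=proj(cc,[560,211,130]).astype(int)
a=cv2.resize(f[u[1]-50:u[1]+50,u[0]-50:u[0]+50],(400,400),interpolation=cv2.INTER_CUBIC)
b=cv2.resize(c["frame"],(400,400))
cv2.imwrite("pics/f.png",np.hstack([a,b]))
E
```

```text
26.85 [626.39201309 202.68574112 289.7791968 ] [-0.46725038 -1.44280655 -0.9434108 ]
top cow [array([574.9, 212.2, 121.4])]
top cow_nose [array([496.2, 227.6, 206.4])]
top handle_bar [array([482.8, 229.8, 104.9])]
top socket_mouth [array([578. , 211.9, 118.7])]
scene cow [array([574.9, 211.6, 120.1])]
scene cow_nose [array([497. , 213.6, 205.1])]
scene handle_bar [array([483.2, 227. , 101.5])]
scene socket_mouth [array([570.3, 208.7, 124.4])]
scene cow [array([572.6, 210.3, 121.8]), array([569.4, 210.5,   1.2])]
scene cow_nose [array([497.2, 217.1, 202.2])]
scene handle_bar [array([484. , 226.8, 100.5])]
scene socket_mouth [array([572. , 205.1, 125.6])]
wrist cow [array([574.2, 210.5, 117.8])]
wrist cow_nose []
wrist handle_bar []
wrist socket_mouth []
wrist cow [array([572.7, 208.9, 119. ])]
wrist cow_nose []
wrist handle_bar []
wrist socket_mouth []
```

View pics/f.png

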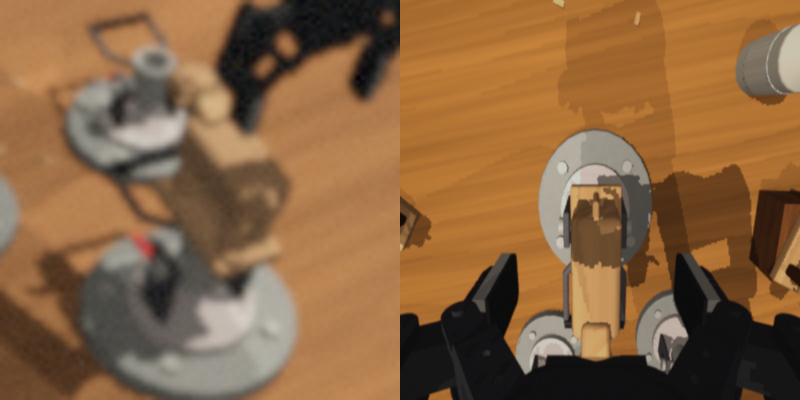

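The cow stands on the socket with its head over the handle. Its origin measures about (574,211,120), against a rim at 120 mm, and the gripper is clear. Handing in.

```bash
python3 -c "
from rig import finish_job; print(finish_job())"
```

```text
the job is handed in; nothing more can be done
None
```

I handed the job in at about 27 s: the red lines meet (swivel error about 0.03 rad), the socket is upright (tilt about 0.03 rad), and the cow stands released on the rim with its head over the handle. These are my own camera estimates, as hand-in returned no verdict.

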